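# Reset the tripped breaker behind the push-to-open door

## Task

The coffee machine under repair has tripped its circuit breaker in the distribution box on the bench. Press the box's push-to-open door right in at the middle of its free edge so that the catch lets go and the door springs ajar, then swing it fully open with your fingertips so that it stays back, and push the one breaker lever that is down fully up again. Work gently, pinch or lift nothing, and leave the other breakers on and everything else where it stands.

Things in the scene. Friction and masses are not known exactly. Their poses are not given: they have to be found in the camera images.
- box: Light grey distribution box lying on its back, screwed to the bench (fixed): 200 mm in its x, 230 mm in y, rim 102 mm high. Origin: centre of its underside. Its x axis points away from the robot (turned up to 0.35 rad), from the door's free edge to its hinge; z up. The door fills an opening 133 x 185 mm centred on the box.
- box_top (a point): Centre of the box's opening at rim height, 102 mm above the bench. Under the door the cover plate lies 78 mm above the bench and the breakers' faces 82 mm; a black catch housing (15 mm in x, 26 mm in y, top at 89 mm) stands at x = -55 mm, y = 0 of the box.
- door (a joint): Angle of the door (rad): 0 shut, latched, flush with the rim. Grey panel without handle, 130 mm from hinge to free edge, 182 mm wide, 4 mm thick, 0.12 kg. Ajar it rests on its spring at 0.6; if let go below upright (1.57) it falls back to 0.6, beyond upright it falls open to its stop at 2.0. Its sides clear the rim by 1.5 mm.
- press_spot (a point): Centre of the round thumb dimple (22 mm across) on the door's outer face, 14 mm from the middle of the free edge; moves with the door. Below it sits the push-to-open catch: pressed right in to its stop (5 mm deep, about 3 N when pressed slowly), it lets go, and as the finger is withdrawn a spring raises the door to 0.6 rad in about a second.
- free_edge (a point): Middle of the door's free edge (opposite the hinge), half-way through its thickness; moves with the door. With the door ajar it stands about 73 mm above where it was when shut. Under the edge's middle a striker tongue 12 mm wide and 16 mm deep sticks out of the door's inner face; beside it the inner face is flat and clear.
- door_hinge (a point): Middle of the door's hinge line, 100 mm above the bench, at x = +65 mm in the box's frame; the line runs along the box's y. Does not move.
- lever_t (a joint): Lever of the tripped breaker (rad): 0 to 0.25 down (leaning 40 degrees to the door's free edge, -x of the box), 1.4 fully up, on (40 degrees towards the hinge). Stays where left; about 2 N at the tip moves it. Four breakers stand side by side 17.8 mm apart along the box's y; the tripped one may be any of them, its lever alone is down.
- lever_t_tip (a point): Tip of the tripped breaker's lever, a dark bar 10.5 mm wide (along the box's y), 6 mm thick and 16 mm long from its pivot, which lies at x = +12 mm in the box's frame, 80 mm above the bench; moves with the lever.
- lever_a (a joint): Lever of a healthy breaker, same shape and meaning; starts up (1.3 to 1.4) and stays up.
- lever_b (a joint): Lever of a healthy breaker, as lever_a.
- lever_c (a joint): Lever of a healthy breaker, as lever_a.
- mug_mid (a point): White mug, 82 mm across, 95 mm high, beside the box on its +y side; point at its centre. Bystander.
- screwdriver: Screwdriver 200 mm long lying on the bench in front of the box (towards the robot), across the way; origin at the middle of its underside, its x axis runs along it. Bystander.
- reel_mid (a point): Solder reel, 60 mm across, 48 mm high, beside the box on its -y side; point at its centre. Bystander.
- jar_mid (a point): Clear screw jar with white cap, 52 mm across, 70 mm high, on the -y side of the box; point at its centre. Bystander.
- brew_mid (a point): Black brew unit from the coffee machine, 75 x 115 x 86 mm, on the bench at the left; point at mid-height. Bystander.
- meter_mid (a point): Dark multimeter lying flat, 175 x 85 x 34 mm, on the bench at the right; point at its centre. Bystander.

How it is judged:
By the outcome, as a careful person would: the job done as asked, in the order asked, and still so for the second after the job is handed in, with the robot touching nothing.
It also fails if it takes over 54 s, if anything falls off the work surface, if the arm or the gripper's body presses on something with over 40 N, if the wrist force passes 120 N, or if a joint passes its speed limit or range.

## Robot

A 7-joint arm with a two-finger parallel gripper is mounted at the origin on the work surface. World frame = base frame: x ahead of the robot, y to its left, z up, the work surface at z = 0. Lengths are in m, angles in rad, forces in N, time in s.
With the tool pointing down it reaches from about 0.4 to 0.85 m from the base axis. Payload 6.9 kg.
Tool frame: the origin (TCP) lies midway between the tips of the shut fingers; the grasp point (between the pads) lies behind it (ctrl.pinch_z is the z of the grasp point in the tool frame, in m); z points along the fingers, y is the line along which they close (so a half turn about z gives the same grasp; the last joint's range is limited). The gripper opens to 85 mm and grips with 20 to 120 N. Pads are 22 mm wide; open, the fingers measure 114 mm over their backs; the gripper's body (76 mm by 85 mm) begins 54 mm behind the grasp point. The pads swing forward as they close: fully open they stand 13 mm farther back than shut.
Start: joints at [-1.141, 0.507, -0.238, 1.5, 0.126, 1.149, -0.155], TCP at [0.199, 0.593, 0.205] pointing down, gripper open.
Joint ranges: [-3.08, 3.08], [-0.24, 2.05], [-1.43, 1.35], [0, 2.5], [-1.52, 4.66], [0.17, 1.96], [-2.89, 2.89]. Speed limits (rad/s): [2.39, 2.39, 3.14, 3.14, 3.14, 3.14, 3.14].

## Interface

Orientations are given as a unit quaternion [w, x, y, z].
In Python, from station import ctrl, get_state, vision, ticket, models gives the robot as it stands. Calls block until the motion is done:
- ctrl.movep(position, orientation): joint-space move of the TCP to a pose.
- ctrl.movel(position, frame=None, max_speed=0.15): straight line of the TCP; frame=None keeps the orientation; max_speed is the mean speed in m/s.
- ctrl.set_joints(angles): joint-space move.
- ctrl.ungrasp() and ctrl.close_gripper(force=None): open the fingers fully, or close them until they stop; force is the grip in N (None keeps the last).
- ctrl.pause(seconds).
- ctrl.ik(position, orientation): joint angles nearest the present ones, or None.
- get_state(): the state.
- vision.grab_frame(name): name is "side" or "top" or "wrist"; returns (picture, depth): 420x560x3 uint8, blue, green, red; 420x560 float32, m along the optical axis (not along the pixel's ray), 0 where there is no reading.
- vision.camera_info(name): a dict with "mtx" (3x3 intrinsics, pixels), "R" (3x3) and "t" (3): a world point X has camera coordinates R X + t; the wrist camera has in their place "hand_eye" (4x4, takes a point from camera to tool coordinates, whose origin is the TCP and whose axes are the flange's). Camera axes: x right, y down, z forward; pixel columns grow to the right and rows downward; lengths in m; the calibration is good to about 2 mm. A picture is of the moment at which its call begins: read the wrist's pose just before it. camera_info takes no time and is no camera call.
A pose or a line that the arm cannot do raises ctrl.Unreachable and nothing moves.
- ticket.close_job(): hands the job in; it is judged then, once.
Trained networks look in the newest picture that a camera, given by its name, has taken for a name from the list of things; names that differ only in an ending like _2 or _b are one class to them, and where a whole thing is asked for, a point or a joint stands for the part that bears it (a point fixed in the world has none). Each returns a list of dicts, best first, with "p" (0 to 1); they miss things now and then, are a little off and sometimes report something else, mostly with a low value. They report only what shows in the picture. A call takes as long as a camera call.
- models.recognise(camera, target): "point" ([column, row] in pixels, amid what is visible of it).
- models.masks_of(camera, target): "mask" (420x560 bool, what is visible of it) and "point" ([column, row] in pixels, amid what is visible of it).
The state is a dict: "time": time; "qpos": joint angles; "qd": joint speeds; "tau": joint torques, N m; "tcp_pos": TCP position; "eef_rot": TCP orientation; "contact_force": force on the tool from outside, world axes, zero at the start; "wrist_torque": the same for the moment, N m; "width": finger opening in m; "gripper_force": force on a finger pad.
Only numpy, scipy, OpenCV 4.12 (cv2) and the standard library are available. Lean on these libraries where they do the work, as an engineer would, in place of code of your own. Each camera call takes 0.05 s, during which the arm holds its last target. There are 200 camera calls.

## Working session

There is one attempt and no reset: what is moved stays moved. The work goes in short steps, each a Python script; the robot and the scene stay as the last script left them, time stands still between calls to the robot, and variables do not carry over. Pictures are saved under pics/ and viewed, at most 10 in all, crops included, and the job is handed in when it is done.

```bash
mkdir -p pics; ls; cat > h.py <<'E'
import numpy as np, cv2
from station import ctrl,get_state,vision,ticket,models
def unproj(cam,px,d):
    c=vision.camera_info(cam); K=np.array(c['mtx']); 
    p=np.array([(px[0]-K[0,2])/K[0,0]*d,(px[1]-K[1,2])/K[1,1]*d,d])
    return np.array(c['R']).T@(p-np.array(c['t']).ravel())
def cloud(cam,depth):
    c=vision.camera_info(cam); K=np.array(c['mtx'])
    v,u=np.mgrid[:420,:560]; P=np.stack([(u-K[0,2])/K[0,0]*depth,(v-K[1,2])/K[1,1]*depth,depth],-1)
    return (P-np.array(c['t']).ravel())@np.array(c['R'])
E
python3 - <<'E'
from h import *
s=get_state(); print(s['time'],s['tcp_pos'],s['eef_rot'],s['width'],ctrl.pinch_z)
ims=[]
for cam in('top','side'):
    im,d=vision.grab_frame(cam); np.savez(f'{cam}0.npz',im=im,d=d)
    P=cloud(cam,d)
    for t in('box','door','press_spot','mug_mid','screwdriver','reel_mid','jar_mid','brew_mid','meter_mid'):
        for r in models.recognise(cam,t)[:1]:
            u,v=np.round(r['point']).astype(int); print(cam,t,round(r['p'],2),(u,v),P[v,u].round(3))
    cv2.imwrite(f'pics/{cam}0.png',im)
print(get_state()['time'])
for cam in('top','side'): print(vision.camera_info(cam))
print(vision.camera_info('wrist'))
E
```

```text
pics
0.0 [0.19877716 0.59197091 0.20461302] [-1.21635023e-04  1.61173133e-01  9.86925737e-01 -8.92435634e-04] 0.08539560102215867 -0.0187
top box 0.57 (np.int64(261), np.int64(205)) [0.549 0.018 0.106]
top door 0.91 (np.int64(263), np.int64(206)) [0.547 0.012 0.099]
top press_spot 0.64 (np.int64(265), np.int64(207)) [0.544 0.006 0.096]
top mug_mid 0.7 (np.int64(260), np.int64(207)) [0.543 0.021 0.102]
top screwdriver 0.78 (np.int64(274), np.int64(258)) [ 0.396 -0.018  0.024]
top reel_mid 0.78 (np.int64(328), np.int64(225)) [ 0.493 -0.181  0.051]
top jar_mid 0.8 (np.int64(332), np.int64(194)) [ 0.584 -0.193  0.075]
top brew_mid 0.56 (np.int64(115), np.int64(273)) [0.355 0.443 0.084]
side box 0.89 (np.int64(270), np.int64(213)) [ 0.532 -0.038  0.105]
side door 0.83 (np.int64(266), np.int64(206)) [ 0.54  -0.004  0.107]
side press_spot 0.91 (np.int64(266), np.int64(203)) [0.55  0.009 0.106]
side mug_mid 0.55 (np.int64(240), np.int64(177)) [0.568 0.203 0.089]
side screwdriver 0.66 (np.int64(238), np.int64(244)) [ 0.402 -0.027  0.027]
side reel_mid 0.55 (np.int64(288), np.int64(257)) [ 0.4
[... 788 characters left out ...]
6463, -0.60309113, -0.01820067],
       [-0.42470899, -0.53965339, -0.72690886],
       [ 0.42857023,  0.58741409, -0.68649271]]), 't': array([-0.4669865 ,  0.29841301,  1.34026161])}
{'mtx': array([[300.62205525,   0.        , 284.76642191],
       [  0.        , 300.62205525, 206.40220213],
       [  0.        ,   0.        ,   1.        ]]), 'hand_eye': array([[ 3.17822780e-05, -9.52393200e-01, -3.04872420e-01,
         7.66566005e-02],
       [ 9.99999560e-01, -2.55438915e-04,  9.02215260e-04,
        -4.18076251e-04],
       [-9.37139958e-04, -3.04872314e-01,  9.52392773e-01,
        -1.68185469e-01],
       [ 0.00000000e+00,  0.00000000e+00,  0.00000000e+00,
         1.00000000e+00]])}
```

```bash
python3 - <<'E'
import numpy as np,cv2
a=np.load('top0.npz')['im'][140:290,190:390]; cv2.imwrite('pics/t0c.png',cv2.resize(a,(800,600),interpolation=cv2.INTER_CUBIC))
E
```

```text
(no output)
```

View pics/t0c.png

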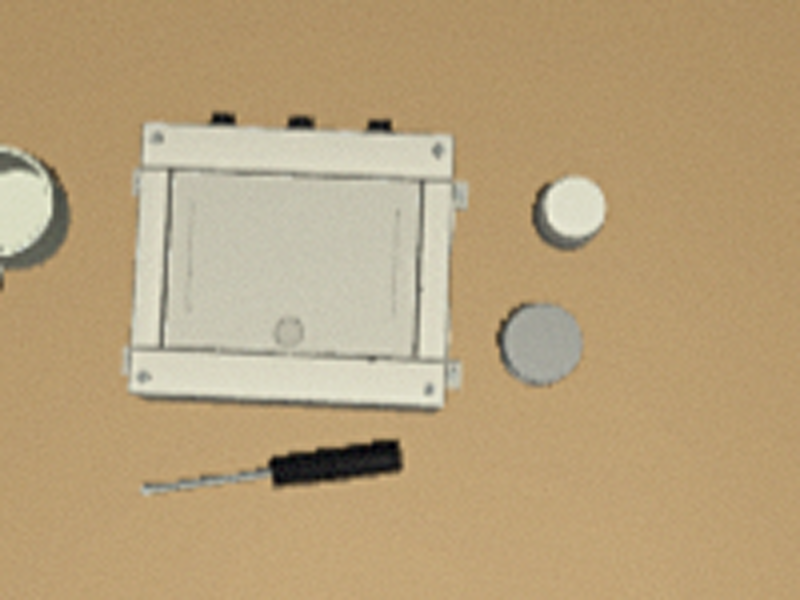

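View pics/side0.png

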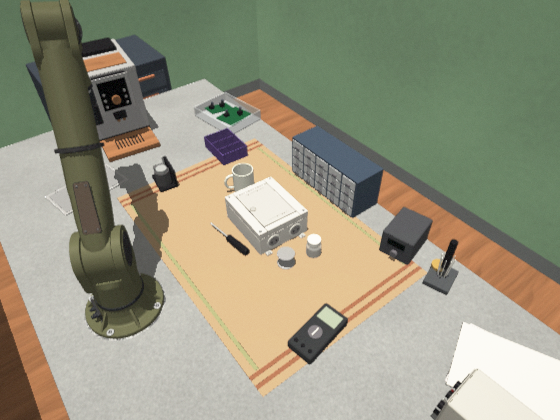

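```bash
cat >> h.py <<'E'
def onplane(K,R,t,px,z):  # cam = R X + t ; intersect ray with height z
    R=np.array(R);c=-R.T@np.ravel(t);d=R.T@np.linalg.inv(K)@np.array([px[0],px[1],1.])
    return c+d*(z-c[2])/d[2]
def topz(px,z):
    c=vision.camera_info('top'); return onplane(c['mtx'],c['R'],c['t'],px,z)
from scipy.spatial.transform import Rotation as Ro
def wristcam():
    s=get_state();c=vision.camera_info('wrist');q=np.array(s['eef_rot'])
    T=np.eye(4);T[:3,:3]=Ro.from_quat(q[[1,2,3,0]]).as_matrix();T[:3,3]=s['tcp_pos']
    T=np.linalg.inv(T@c['hand_eye']); return c['mtx'],T[:3,:3],T[:3,3]
def quat(psi,extra=0): # tool x = -box x (extra: further turn about world z)
    a=psi+extra; return np.array([0,-np.sin(a/2)*-1*-1,np.cos(a/2),0])
E
python3 - <<'E'
from h import *
f=lambda u,v:(190+u/4-.375,140+v/4-.375)
C=[topz(f(*p),.102)[:2] for p in((143,124),(453,135),(441,407),(130,392))]
C=np.array(C);print(C.round(4)); ctr=C.mean(0)
ax=(C[0]+C[1]-C[2]-C[3]); ay=(C[0]+C[3]-C[1]-C[2]); print(ctr,np.arctan2(ax[1],ax[0]),np.arctan2(-ay[0],ay[1]),np.linalg.norm(ax)/2,np.linalg.norm(ay)/2)
psi=np.arctan2(-ay[0],ay[1]); R=np.array([[np.cos(psi),-np.sin(psi)],[np.sin(psi),np.cos(psi)]])
dim=topz(f(288,331),.102)[:2]; print('dimple box frame',R.T@(dim-ctr),dim)
q=quat(psi);print(q)
ctrl.close_gripper(20)
ctrl.movep([ctr[0]-.02,ctr[1],.25],q)
k=wristcam();im,d=vision.grab_frame('wrist'); cv2.imwrite('pics/w0.png',im); np.savez('w0.npz',im=im,d=d,K=k[0],R=k[1],t=k[2])
for t in('press_spot','door'):
  for r in models.recognise('wrist',t)[:2]: print(t,r['p'],r['point'],onplane(*k,r['point'],.102))
s=get_state();print(s['time'],s['tcp_pos'],s['contact_force'],s['width'])
E
```

```text
[[ 0.6517  0.1225]
 [ 0.642  -0.1053]
 [ 0.4427 -0.0943]
 [ 0.4549  0.1307]]
[0.54783431 0.01338433] -0.0487053549907931 -0.048448287488551 0.19830192170278016 0.2266357206242284
dimple box frame [-0.04945222  0.00043039] [0.49846096 0.01620916]
[0.         0.02422177 0.99970661 0.        ]
press_spot 0.73 [285.1, 199.0] [0.54374403 0.01363695 0.102     ]
door 0.86 [286.4, 198.9] [0.54369728 0.01506462 0.102     ]
door 0.59 [283.5, 192.0] [0.53574054 0.01226801 0.102     ]
4.2917 [0.52785557 0.01418662 0.2499142 ] [0.36458254 0.31492259 0.6001225 ] -1.2085954123068852e-06
```

View pics/w0.png

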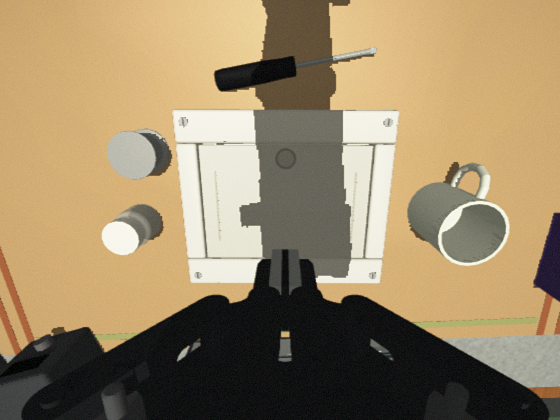

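```bash
python3 - <<'E'
from h import *
a=np.load('w0.npz');k=(a['K'],a['R'],a['t'])
g=lambda u,v:onplane(*k,(u,v),.102)[:2]
C=np.array([g(173.5,110.5),g(398,109.5),g(381,283),g(191,281.5)]);print(C.round(4))
ctr=C.mean(0);ax=(C[2]+C[3]-C[0]-C[1]);ay=(C[1]+C[2]-C[0]-C[3])
print(ctr,np.arctan2(ax[1],ax[0]),np.arctan2(-ay[0],ay[1]),np.linalg.norm(ax)/2,np.linalg.norm(ay)/2)
psi=np.arctan2(-ay[0],ay[1]);R=np.array([[np.cos(psi),-np.sin(psi)],[np.sin(psi),np.cos(psi)]])
print('dimple',g(286,158.5),R.T@(g(286,158.5)-ctr))
# depth check rim height
c=cv2.resize(a['im'][95:310,150:430],(784,602)[:2],interpolation=cv2.INTER_CUBIC);cv2.imwrite('pics/w0c.png',c[:600])
d=a['d']
for p in((182,180),(300,122),(230,200),(286,159)):
    z=d[p[1],p[0]];X=np.linalg.inv(k[0])@np.array([p[0],p[1],1])*z;print(p,(k[1].T@(X-k[2])).round(4))
E
```

```text
[[ 0.4462 -0.0937]
 [ 0.4558  0.1309]
 [ 0.6543  0.1239]
 [ 0.6414 -0.1039]]
[0.54944981 0.01430891] -0.04357461586585624 -0.04969462612406614 0.197013975560187 0.2265036874751386
dimple [0.49951344 0.01664359] [-0.0499907  -0.00014875]
(182, 180) [ 0.5171 -0.0956  0.1028]
(300, 122) [0.4633 0.0325 0.1021]
(230, 200) [ 0.5416 -0.0465  0.1035]
(286, 159) [0.4998 0.0166 0.1034]
```

View pics/w0c.png

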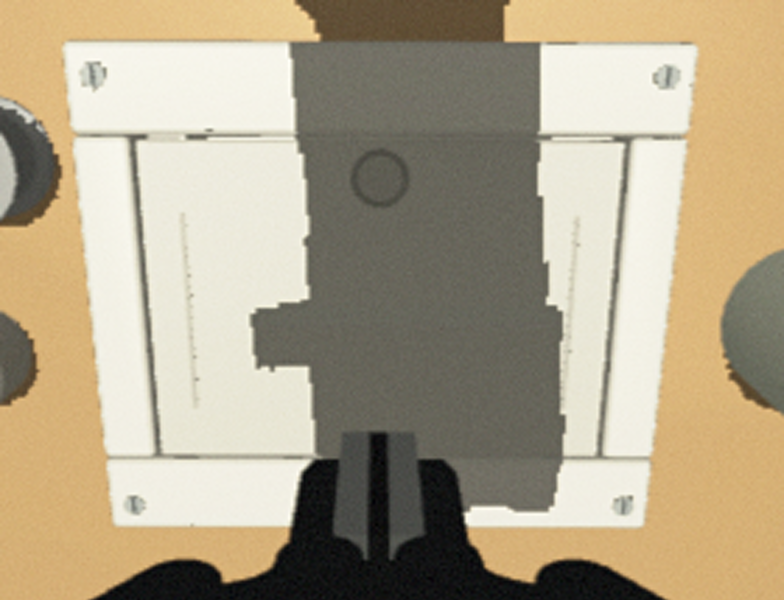

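```bash
cat >> h.py <<'E'
psi=-.048; ctr=np.array([.5487,.0138]); Rb=np.array([[np.cos(psi),-np.sin(psi)],[np.sin(psi),np.cos(psi)]])
def W(x,y,z): return [*(ctr+Rb@np.array([x,y])),z]
def F():
    f=np.array(get_state()['contact_force']);return np.array([*(Rb.T@f[:2]),f[2]])
def B():
    p=np.array(get_state()['tcp_pos']);return np.array([*(Rb.T@(p[:2]-ctr)),p[2]])
E
python3 - <<'E'
from h import *
x=-.049
ctrl.movep(W(x,0,.15),quat(psi)); ctrl.movel(W(x,0,.112),max_speed=.08); ctrl.pause(.2)
f0=F(); print(f0,B())
z=.107
while z>.092:
    ctrl.movel(W(x,0,z),max_speed=.02); f=F()-f0; print(round(z,4),B().round(4),f.round(2))
    if f[2]>7: break
    z-=.001
ctrl.movel(W(x,0,.125),max_speed=.03)
ctrl.movel(W(x,0,.215),max_speed=.15)
print(get_state()['time'],F()-f0)
E
```

```text
[-0.39223405 -0.05342672  0.93452853] [-4.85431929e-02  4.04234925e-05  1.12588530e-01]
0.107 [-0.0492 -0.      0.1068] [-0.18  0.21 -1.11]
0.106 [-0.049  0.     0.106] [ 0.3   0.19 -1.64]
0.105 [-0.049  -0.      0.1049] [ 0.23 -0.19 -1.71]
0.104 [-0.049  -0.      0.1039] [ 0.52  0.51 -1.57]
0.103 [-0.049  -0.      0.1029] [ 0.68 -0.38 -1.87]
0.102 [-0.049   0.      0.1019] [ 0.54 -0.65 -1.06]
0.101 [-0.0491 -0.      0.1009] [ 0.99  0.11 -1.69]
0.1 [-0.049  -0.      0.0999] [ 0.39  0.01 -0.92]
0.099 [-0.0491 -0.      0.0989] [ 0.31  0.7  -0.15]
0.098 [-0.0491  0.      0.0979] [ 0.34 -0.93 -0.22]
0.097 [-0.049  0.     0.097] [-0.25  0.71  0.37]
0.096 [-0.049  -0.      0.0959] [-0.23 -0.64 -1.35]
0.095 [-0.0491 -0.      0.0949] [-0.01  0.27 -0.72]
0.094 [-0.049   0.      0.0939] [-0.31  0.83 -0.8 ]
0.093 [-0.049  -0.      0.0929] [ 0.5  -0.56 -0.7 ]
11.4833 [ 0.58594167  1.42144479 -0.56350493]
```

```bash
python3 - <<'E'
from h import *
ctrl.pause(.3)
k=wristcam();im,d=vision.grab_frame('wrist');cv2.imwrite('pics/w1.png',im)
for cam in('wrist','side','top'):
  if cam!='wrist': im,d=vision.grab_frame(cam); P=cloud(cam,d); cv2.imwrite(f'pics/{cam}1.png',im)
  for t in('free_edge','door','press_spot'):
    for r in models.recognise(cam,t)[:1]:
      u,v=np.round(r['point']).astype(int); print(cam,t,round(r['p'],2),r['point'],P[v,u].round(3) if cam!='wrist' else d[v,u])
E
```

```text
wrist free_edge 0.58 [284.4, 227.9] 0.30110076
wrist door 0.88 [286.9, 230.8] 0.30176482
wrist press_spot 0.98 [282.7, 228.9] 0.30273867
side free_edge 0.88 [267.8, 204.2] [0.553 0.001 0.105]
side door 0.74 [263.3, 203.5] [0.538 0.011 0.106]
side press_spot 0.89 [264.8, 205.0] [0.541 0.004 0.106]
top free_edge 0.67 [286.0, 203.7] [ 0.551 -0.055  0.105]
top press_spot 0.64 [288.9, 205.0] [ 0.549 -0.064  0.102]
```

View pics/w1.png

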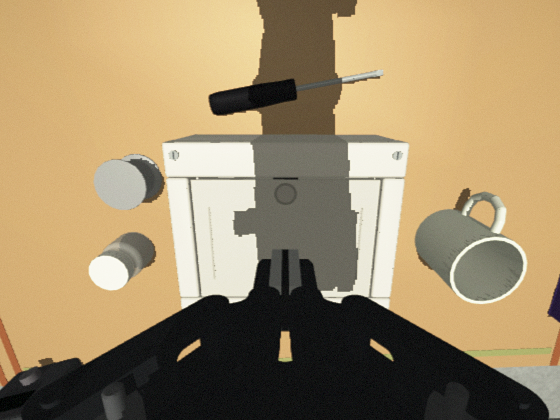

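```bash
python3 - <<'E'
from h import *
k=wristcam();im,d=vision.grab_frame('wrist')
def X(u,v):
    z=d[v,u];return k[1].T@(np.linalg.inv(k[0])@np.array([u,v,1])*z-k[2])
def Bx(p): return np.array([*(Rb.T@(p[:2]-ctr)),p[2]]).round(4)
for p in((285,165),(230,165),(340,165),(285,178),(285,194),(285,215),(220,194),(340,194),(280,256),(291,256),(280,252),(270,275)): print(p,Bx(X(*p)))
c=im[120:320,150:420];cv2.imwrite('pics/w2c.png',cv2.resize(c,(800,592),interpolation=cv2.INTER_CUBIC))
print(B(),F())
E
```

```text
(285, 165) [-0.0766 -0.0003  0.1017]
(230, 165) [-0.0765 -0.0521  0.1016]
(340, 165) [-0.0767  0.0513  0.1027]
(285, 178) [-0.0603 -0.0003  0.0846]
(285, 194) [-0.0489 -0.0003  0.1039]
(285, 215) [-0.027  -0.0003  0.1028]
(220, 194) [-0.0483 -0.0633  0.1018]
(340, 194) [-0.0485  0.0529  0.1027]
(280, 256) [-0.0587 -0.0029  0.2522]
(291, 256) [-0.0588  0.0024  0.2524]
(280, 252) [-0.0582 -0.003   0.247 ]
(270, 275) [-0.059  -0.0069  0.2703]
[-4.90000288e-02 -1.39124275e-05  2.15012796e-01] [-0.05041689  0.25626237 -0.3384787 ]
```

View pics/w2c.png

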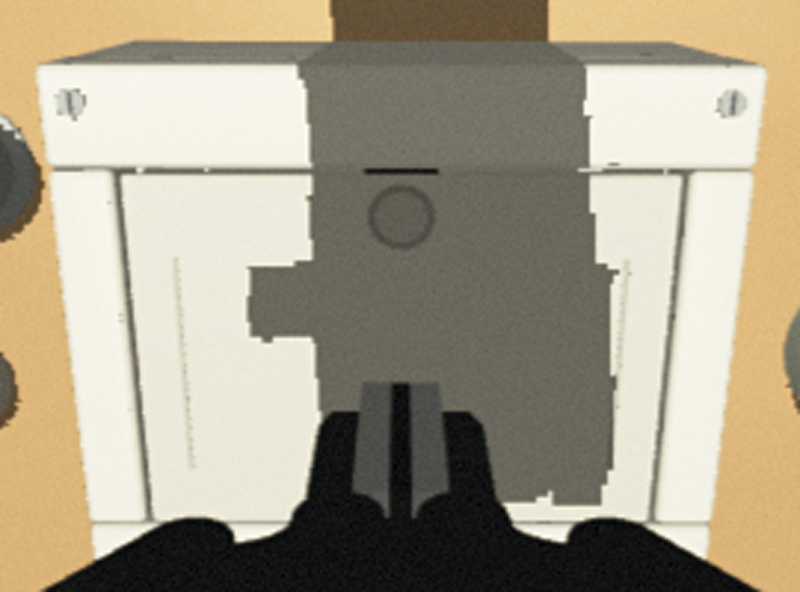

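```bash
python3 - <<'E'
from h import *
x=-.049
ctrl.movel(W(x,0,.092),max_speed=.12); ctrl.movel(W(x,0,.080),max_speed=.04);ctrl.pause(.1)
f0=F(); print(f0,B(),get_state()['time'])
z=.079
while z>.055:
    ctrl.movel(W(x,0,z),max_speed=.015); f=np.mean([F()-f0 for _ in range(3)],0); print(round(z,4),B()[2].round(4),f.round(2))
    if f[2]>6: break
    z-=.001
print(get_state()['time'])
E
```

```text
[0.18891899 0.82758715 0.92190192] [-4.89890850e-02 -7.25560005e-06  8.00110219e-02] 14.1583
0.079 0.079 [ 0.04 -1.67 -1.46]
0.078 0.078 [-0.16 -0.75 -0.68]
0.077 0.0769 [ 0.89 -1.05 -0.68]
0.076 0.0761 [-1.05  0.09  1.46]
0.075 0.075 [-0.35 -0.91  1.58]
0.074 0.074 [-0.42 -1.53  2.21]
0.073 0.0729 [-0.76 -0.61  0.61]
0.072 0.072 [-1.57 -1.79  2.69]
0.071 0.0714 [-1.47 -1.34  5.59]
0.07 0.0711 [-5.2  -0.04 15.31]
16.6583
```

```bash
python3 - <<'E'
from h import *
x=-.049
ctrl.movel(W(x,0,.085),max_speed=.03)
ctrl.movel(W(x-.04,0,.215),max_speed=.15)
ctrl.pause(.2)
k=wristcam();im,d=vision.grab_frame('wrist');cv2.imwrite('pics/w3.png',im)
v,u=np.mgrid[0:420,0:560];P=np.stack([(u-k[0][0,2])/k[0][0,0]*d,(v-k[0][1,2])/k[0][1,1]*d,d],-1);P=(P-k[2])@k[1]
Q=np.c_[(P.reshape(-1,3)[:,:2]-ctr)@Rb,P.reshape(-1,3)[:,2]].reshape(420,560,3);np.savez('w3.npz',im=im,Q=Q)
for y in(-.06,-.04,.04,.06):
  m=(abs(Q[...,1]-y)<.004)&(Q[...,2]>.11)&(Q[...,2]<.2)&(Q[...,0]<.066)&(Q[...,0]>-.07); 
  if m.sum(): q=Q[m]; i=q[:,0].argmin(); print(y,m.sum(),q[i].round(3),q[q[:,2].argmax()].round(3))
print(get_state()['time'],F(),B())
E
```

```text
-0.06 216 [-0.043 -0.062  0.171] [-0.041 -0.056  0.174]
-0.04 261 [-0.043 -0.037  0.171] [-0.042 -0.041  0.174]
0.04 256 [-0.043  0.04   0.172] [-0.041  0.043  0.174]
0.06 204 [-0.043  0.06   0.173] [-0.04   0.058  0.173]
18.6167 [ 0.40006153 -0.08707479  0.85586679] [-8.92103627e-02 -4.36481321e-05  2.14353821e-01]
```

View pics/w3.png

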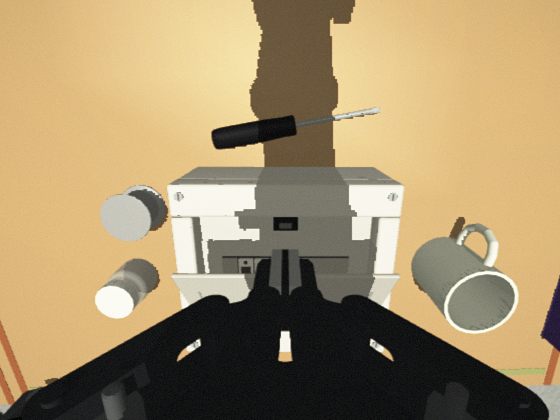

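```bash
python3 - <<'E'
from h import *
y=-.042; H=.0255
go=lambda fx,tz,s: ctrl.movel(W(fx-.011,y,tz-H),max_speed=s)
go(-.085,.235,.15); go(-.085,.150,.12); f0=F()
for fx,tz in((-.048,.150),(-.016,.180),(.018,.199),(.045,.205),(.065,.205),(.085,.198),(.098,.195)):
    go(fx,tz,.06); print(fx,tz,B().round(3),(F()-f0).round(1))
ctrl.pause(.3); print((F()-f0).round(1))
go(.0,.215,.15); go(-.07,.235,.15); ctrl.pause(.1)
k=wristcam();im,d=vision.grab_frame('wrist');cv2.imwrite('pics/w4.png',im);np.savez('w4.npz',im=im,d=d,K=k[0],R=k[1],t=k[2])
for t in('lever_t','lever_t_tip','lever_a'):
  for r in models.recognise('wrist',t)[:4]:
    p=onplane(*k,r['point'],.09); print(t,round(r['p'],2),r['point'],(Rb.T@(p[:2]-ctr)).round(4))
print(get_state()['time'])
E
```

```text
-0.048 0.15 [-0.059 -0.042  0.124] [ 0.2  0.8 -1.1]
-0.016 0.18 [-0.027 -0.042  0.154] [-0.5  1.8  1.1]
0.018 0.199 [ 0.007 -0.042  0.173] [ 0.1  1.5 -0.5]
0.045 0.205 [ 0.034 -0.042  0.179] [-0.5  1.8 -1.1]
0.065 0.205 [ 0.054 -0.042  0.179] [ 0.5  1.7 -0.9]
0.085 0.198 [ 0.074 -0.042  0.172] [ 0.6  1.8 -0. ]
0.098 0.195 [ 0.087 -0.042  0.169] [-0.7  1.7 -0.6]
[ 0.3  2.  -0.6]
lever_t 0.62 [316.9, 274.3] [ 0.0125 -0.0077]
lever_t_tip 0.43 [332.8, 273.7] [0.0118 0.0095]
lever_a 0.62 [316.9, 274.3] [ 0.0125 -0.0077]
26.375
```

View pics/w4.png

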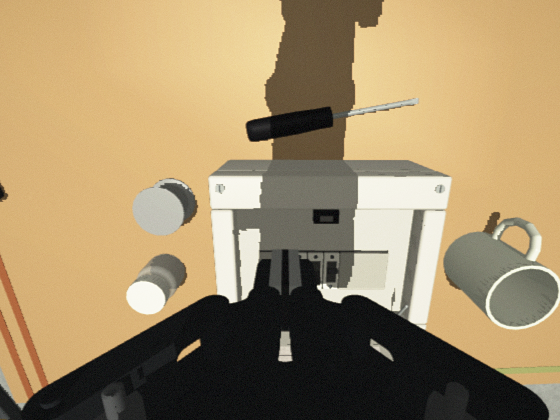

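```bash
python3 - <<'E'
from h import *
q0=np.array(get_state()['qpos']); print(q0.round(2))
e=None
for e_ in(np.pi/2,-np.pi/2):
    q=[ctrl.ik(W(x,np.sign(e_)*y,z),quat(psi,e_)) for x,y,z in((-.045,.065,.215),(0,0,.06))]
    print(e_,[None if a is None else np.array(a).round(2) for a in q])
    if q[0] is not None and q[1] is not None and (e is None or np.abs(q[0]-q0).max()<best): e=e_;best=np.abs(q[0]-q0).max()
print('use',e)
ctrl.movep(W(-.045,np.sign(e)*.065,.215),quat(psi,e));ctrl.pause(.1)
k=wristcam();im,d=vision.grab_frame('wrist');np.savez('w5.npz',im=im,d=d,K=k[0],R=k[1],t=k[2])
for t in('lever_t','lever_t_tip','lever_a'):
  for r in models.recognise('wrist',t)[:4]:
    p=onplane(*k,r['point'],.09); print(t,round(r['p'],2),r['point'],(Rb.T@(p[:2]-ctr)).round(4))
uv=lambda X:(lambda c:(k[0]@c/c[2])[:2])(k[1]@np.array(X)+k[2])
c=uv(W(.01,0,.09)).astype(int);print(c)
x0,y0=max(c[0]-100,0),max(c[1]-75,0);print('crop0',x0,y0);cv2.imwrite('pics/w5.png',cv2.resize(im[y0:y0+150,x0:x0+200],None,fx=4,fy=4,interpolation=cv2.INTER_CUBIC))
print(get_state()['time'])
E
```

```text
[-0.07  0.26  0.08  1.89 -0.03  0.99  1.55]
1.5707963267948966 [array([-0.01,  0.33, -0.27,  1.77,  0.1 ,  1.05,  2.78]), array([ 0.09,  0.56, -0.24,  1.89,  0.2 ,  0.72,  2.83])]
-1.5707963267948966 [array([-0.25,  0.33,  0.41,  1.8 , -0.15,  1.04,  0.17]), array([-0.31,  0.58,  0.36,  1.89, -0.3 ,  0.72,  0.18])]
use 1.5707963267948966
lever_t 0.72 [220.5, 116.5] [ 0.0162 -0.0087]
lever_t 0.64 [232.2, 133.5] [0.0061 0.0068]
lever_t 0.6 [214.3, 71.8] [ 0.0192 -0.0471]
lever_t 0.56 [219.8, 96.7] [ 0.0157 -0.0261]
lever_t_tip 0.44 [159.4, 124.9] [ 0.0743 -0.0013]
lever_a 0.72 [220.5, 116.5] [ 0.0162 -0.0087]
lever_a 0.64 [232.2, 133.5] [0.0061 0.0068]
lever_a 0.6 [214.3, 71.8] [ 0.0192 -0.0471]
lever_a 0.56 [219.8, 96.7] [ 0.0157 -0.0261]
[227 126]
crop0 127 51
27.8
```

View pics/w5.png

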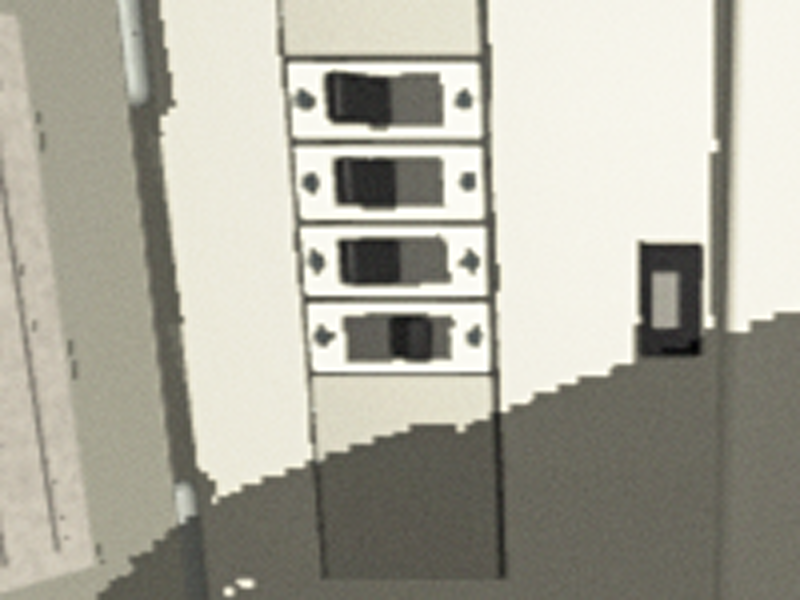

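```bash
python3 - <<'E'
from h import *
y=.0087; H=.0255; tz=.0868
ctrl.movep(W(-.03,y,.14-H),quat(psi)) if False else ctrl.movep(W(-.04,y,.21),quat(psi))
ctrl.movel(W(-.03,y,.115-H),max_speed=.15); ctrl.movel(W(-.03,y,tz-H),max_speed=.05); ctrl.pause(.1)
f0=np.mean([F() for _ in range(3)],0);print(B(),f0)
ctrl.movel(W(-.016,y,tz-H),max_speed=.04)
x=-.014
while x<.010:
    ctrl.movel(W(x,y,tz-H),max_speed=.015); f=F()-f0; print(round(x,4),B().round(4),f.round(1))
    if f[0]<-7: break
    x+=.0015 if x<0 else .001
print(get_state()['time'])
E
```

```text
[-0.02981588  0.00871505  0.06149776] [0.44877222 0.21037201 0.78176817]
-0.014 [-0.014   0.0087  0.0613] [-0.1 -0.4 -0.3]
-0.0125 [-0.0124  0.0087  0.0613] [-0.5 -0.1 -0.9]
-0.011 [-0.0109  0.0087  0.0613] [ 0.1  0.3 -1.1]
-0.0095 [-0.0094  0.0087  0.0613] [-1.3 -0.9 -0.8]
-0.008 [-0.0086  0.0087  0.0612] [-3.  -1.1  0.5]
-0.0065 [-0.0068  0.0087  0.0613] [-3.4 -0.4  1.8]
-0.005 [-0.0045  0.0087  0.0614] [-2.9  0.   0.8]
-0.0035 [-0.003   0.0087  0.0613] [-1.7 -0.7  0.1]
-0.002 [-0.0017  0.0087  0.0613] [-0.5 -0.7  0.5]
-0.0005 [-0.0005  0.0087  0.0613] [-3.1 -0.7  1.3]
0.001 [0.0012 0.0087 0.0614] [-2.7 -0.8  2.9]
0.002 [0.0023 0.0087 0.0614] [-2.1 -0.5  1.6]
0.003 [0.0032 0.0087 0.0613] [-2.1 -0.2  1.4]
0.004 [0.004  0.0087 0.0612] [-2.3 -0.6  0.8]
0.005 [0.0048 0.0087 0.0611] [-4.   0.4 -0.3]
0.006 [0.0057 0.0087 0.0611] [-2.8  0.2 -0.4]
0.007 [0.0058 0.0087 0.0611] [-5.9 -0.8  0.8]
0.008 [0.0058 0.0087 0.061 ] [-8.9 -0.9  4.2]
35.8
```

Stop reached (TCP stalled at 5.8 mm, force rising). Back off and look.

```bash
python3 - <<'E'
from h import *
y=.0087
ctrl.movel(W(-.02,y,.0613),max_speed=.1); ctrl.movel(W(-.03,y,.215),max_speed=.2)
ctrl.movep(W(-.045,.065,.215),quat(psi,np.pi/2));ctrl.pause(.1)
im,d=vision.grab_frame('wrist');cv2.imwrite('pics/w6.png',cv2.resize(im[51:201,127:327],None,fx=4,fy=4,interpolation=cv2.INTER_CUBIC))
print(get_state()['time'],F())
E
```

```text
38.4917 [-0.30202516 -0.81962997  0.34428939]
```

View pics/w6.png

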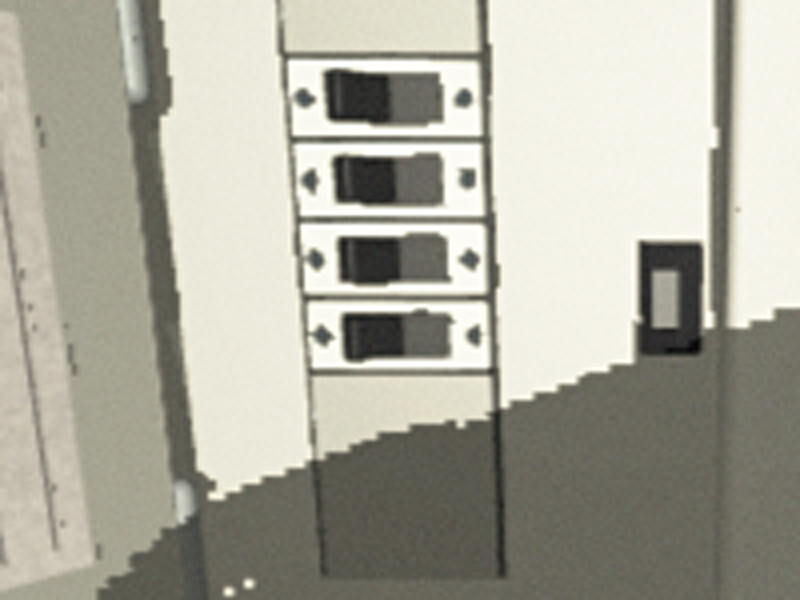

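All four levers (crop rows 97 to 337) now lean the same way, towards the hinge. The door is back on the left, and the gripper is clear.

```bash
python3 -c "
from h import *
print(ticket.close_job(),get_state()['time'])"
```

```text
the job is handed in; nothing more can be done
the job is handed in; nothing more can be done
```

The door is open and stays back, the tripped breaker's lever is pushed fully up to its stop beside the three healthy ones, and the job was handed in after about 38.5 s on the robot's clock. My first press stopped short of the door because the fingertips sit about 25 mm behind the stated TCP; the second released the catch, with force peaking near 15 N.

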